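Zero the coffee grinder and set it five clicks coarse

TASK

Set the coffee grinder for a medium grind by feel: turn the dial on its top clockwise (seen from above) until it comes up gently against its end stop (burrs touching; do not force it), then turn it back anticlockwise exactly five clicks from the stop and let go. Leave the other things on the worktop where they stand.

Things in the scene. Friction and masses are not known exactly. Their poses are not given: they have to be found in the camera images.
- grinder: White coffee grinder, fixed to the worktop, about 200 mm long, 100 mm wide. Origin on the worktop right under the dial's axis; x points to the clear hopper behind the dial, z up. Flat deck round the dial 85 mm above the worktop; on it a steel ring (43 mm across, 3 mm high) and the round ribbed black rubber dial, 45 mm across, from 88 to 121 mm above the worktop (axis vertical).
- dial_grip (a point): Point on the dial's axis at the height to grip it (TCP here, tool down), 113 mm above the worktop; fixed to the housing, does not turn with the dial. z up. The dial carries no mark; its start is unknown, two to four clicks anticlockwise of the end stop.
- dial_top (a point): Centre of the dial's top face, 121 mm up, fixed to the housing. The dial's feel: 24 degrees a click, 13 clicks in all. It rests in notches; about 0.2 N m turns it out of one. The resistance is greatest a quarter of a click on, is gone midway, then the dial is drawn into the next notch. The first click counted is from the last notch, at the stop, to the next one.
- hopper_top (a point): Top of the clear hopper's black lid knob, 130 mm above the worktop, 115 mm behind the dial's axis (grinder's +x); hopper 70 mm across.
- burr_gap (a joint): Gap of the hidden burrs, m: 0 in the last notch, at the end stop; +0.00002 (0.02 mm) a click anticlockwise. Readings err by about 0.3 mm, so the clicks must be counted by feel.
- burr_load (a joint): Shift of the hidden burr carrier under the turning force on the dial, m: 0.0001 per N m, negative clockwise; readings err by about 0.3 mm. The dial sits on its shaft by a springy coupling (8 N m per radian); at the end stop the shaft stands firm, so clockwise resistance no longer falls but keeps growing, 0.08 N m per 0.01 rad. Over 0.55 N m clockwise jams the burrs.
- mug: White mug, 81 mm across, 95 mm high, 116 mm with its handle, standing about 125 mm to the right of the dial (grinder's -y); bystander. Origin: centre of its underside.
- egg_timer: Round kitchen timer, 63 mm across, 39 mm high, standing about 115 mm to the left of the dial (grinder's +y); bystander. Origin: centre of its underside.
- spice_jar: Spice jar, 45 mm across, 106 mm high, behind on the left; bystander. Origin: centre of its underside.
- pepper_mill: Wooden pepper mill, 58 mm across, 130 mm high, behind on the left; bystander. Origin: centre of its underside.
- clip_jar: Clip-top glass jar, 84 mm across, 119 mm high, behind on the right; bystander. Origin: centre of its underside.

How it is judged:
By the outcome, as a careful person would: the job done as asked, in the order asked, and still so for the second after the job is handed in, with the robot touching nothing.
It also fails if it takes over 67 s, if anything falls off the work surface, if the arm or the gripper's body presses on something with over 40 N, if the wrist force passes 120 N, or if a joint passes its speed limit or range.

ROBOT

A 6-joint arm with a two-finger parallel gripper is mounted at the origin on a cart in front of the work surface, level with it; the furniture and walls round the work are solid. World frame = base frame: x ahead of the robot, y to its left, z up, the work surface at z = 0. Lengths are in m, angles in degrees, forces in N, time in s.
With the tool pointing down it reaches from about 0.4 to 0.825 m from the base axis. Payload 7 kg.
Tool frame: the origin (TCP) lies between the finger pads, 19 mm behind the fingertips; this is the grasp point; z points along the fingers, y is the line along which they close (so a half turn about z gives the same grasp; the last joint's range is limited). The gripper opens to 88 mm and grips with 3 to 60 N. Pads are 19 mm wide; open, the fingers measure 130 mm over their backs; the gripper's body (78 mm by 193 mm) begins 47 mm behind the grasp point.
Start: joints at [-60.384, 20.546, 0.682, 0, -70.136, -16.507], TCP at [0.153, -0.657, 0.245] pointing down, gripper open.
Joint ranges: [-176.03, 176.03], [-82.01, 121.73], [-58.28, 71.71], [-173.87, 95.51], [-174.79, -0.11], [-173.66, 173.66]. Speed limits (degrees/s): [136.94, 136.94, 172.46, 180, 180, 180].

INTERFACE

Orientations are given as [roll, pitch, yaw] about the fixed x, y, z axes, in that order (R = Rz(yaw) Ry(pitch) Rx(roll)).
In Python, from plant import get_obs, eyes, ctrl, spotter gives the robot as it stands.
- The arm moves only by the shell command python3 -m crank 'ROWS'. ROWS is JSON, one flat list of numbers, 7 for each row, row after row: the turn, a rotation vector about the tool's x, y, z in rad, then the shift along the tool's x, y, z in mm, then the opening, from 0 (shut) to 1 (fully open). A call has 1 to 5 rows; each row shifts and turns the commanded pose from where the row before left it, along the tool's axes as they then stand; what a row does not reach is not made up. A row lasts 1/8 s, in which the tool goes at most 62.5 mm and 10.7 degrees, less where a joint would pass 70% of its speed; a pose out of reach is approached as far as the arm can. A call is refused whole if a number of a shift passes 62.5 or a number of a turn 0.188, either way. A call with a gripper value outside its range is refused whole. The fingers move at their own pace and stop on an object; the grip force is fixed at half the most. Time passes only in rows, so rows that do not move let the fingers close. It gives the time, the measured TCP pose, the force, the opening and the grip force at its end, in the units of the state.
- get_obs(): the state, without advancing time (a new reading comes with each control period).
- eyes.snapshot(name): name is "side" or "top" or "wrist"; returns the picture (420x560x3 uint8, blue, green, red); there is no depth.
- eyes.camera_model(name): a dict with "fx", "fy", "cx", "cy" (pixels), "extrinsics" (4x4, takes a point from camera to world coordinates). Camera axes: x right, y down, z forward; pixel columns grow to the right and rows downward; lengths in m; the calibration is good to about 2 mm. A picture is of the moment at which its call begins: read the wrist's pose just before it. camera_model takes no time and is no camera call; for the wrist camera it gives the pose at the moment of the call.
- ctrl.close_job(): hands the job in; it is judged then, once.
Trained networks look in the newest picture that a camera, given by its name, has taken for a name from the list of things; names that differ only in an ending like _2 or _b are one class to them, and where a whole thing is asked for, a point or a joint stands for the part that bears it (a point fixed in the world has none). Each returns a list of dicts, best first, with "p" (0 to 1); they miss things now and then, are a little off and sometimes report something else, mostly with a low value. They report only what shows in the picture. A call takes as long as a camera call.
- spotter.outline_of(camera, target): "region" (420x560 bool, what is visible of it) and "rect" ([left, top, width, height] in pixels, round what is visible of it).
- spotter.place_of(camera, target): "location" ([column, row] in pixels: a listed point, or the origin of a listed thing).
The state is a dict: "clock": time; "joint_pos": joint angles; "qvel": joint speeds; "tau": joint torques, N m; "tool_pos": TCP position; "orientation": TCP orientation; "force": force on the tool from outside, world axes, zero at the start; "moment": the same for the moment, N m; "opening": finger opening in m; "gripper_force": force on a finger pad.
Only numpy, scipy, OpenCV 4.12 (cv2) and the standard library are available. Lean on these libraries where they do the work, as an engineer would, in place of code of your own. Each camera call takes 0.05 s, during which the arm holds its last target. There are 200 camera calls.

## Working session

There is one attempt and no reset: what is moved stays moved. The work goes in short steps, Python scripts to look and compute and a shell command to move; the robot and the scene stay as the last step left them, time stands still between calls to the robot, and variables do not carry over. Pictures are saved under pics/ and viewed, at most 10 in all, crops included, and the job is handed in when it is done.

```bash
ls; mkdir -p pics; cat > h.py <<'E'
import numpy as np,cv2
from plant import get_obs,eyes,ctrl,spotter
def ray(cam,px,z):
    m=eyes.camera_model(cam);E=np.array(m["extrinsics"])
    d=E[:3,:3]@[(px[0]-m["cx"])/m["fx"],(px[1]-m["cy"])/m["fy"],1];o=E[:3,3]
    return o+d*(z-o[2])/d[2]
E
python3 - <<'E'
from h import *
np.set_printoptions(precision=4,suppress=True)
print(get_obs())
for c in("top","side"):
    cv2.imwrite(f"pics/{c}1.png",eyes.snapshot(c))
    for n,z in(("dial_grip",.113),("dial_top",.121),("hopper_top",.13),("grinder",0),("mug",0),("egg_timer",0),("spice_jar",0),("pepper_mill",0),("clip_jar",0)):
        r=spotter.place_of(c,n)
        for q in r[:2]: print(c,n,round(q["p"],2),np.round(q["location"],1),ray(c,q["location"],z))
E
```

```text
pics
{'clock': 0.0, 'joint_pos': array([-60.3816,  20.5932,   0.6351,  -0.0217, -70.138 , -16.5066]), 'qvel': array([-0.0257,  0.0095,  0.0433, -0.0816, -0.0688, -0.0429]), 'tau': array([  0.0008, -58.271 ,  29.3053,   6.997 ,   0.0068,  -0.0002]), 'tool_pos': array([ 0.153 , -0.657 ,  0.2444]), 'orientation': array([ 179.9021,   -0.0077, -166.8956]), 'force': array([-0.0481,  0.8676,  0.3589]), 'moment': array([-0.0147, -0.0217,  0.0065]), 'gripper_force': 0.0, 'opening': 0.08783774467006784}
top dial_grip 0.76 [304.6 225.9] [ 0.5337 -0.1229  0.113 ]
top dial_top 0.78 [301.9 221.9] [ 0.5407 -0.1166  0.121 ]
top hopper_top 0.89 [315.7 170.7] [ 0.6532 -0.1454  0.13  ]
top grinder 0.67 [196.1 181. ] [0.6648 0.1406 0.    ]
top egg_timer 0.95 [255.1 213.8] [ 0.584  -0.0085  0.    ]
top spice_jar 0.62 [196.4 182.4] [0.6612 0.1397 0.    ]
top pepper_mill 0.96 [224.7 172.8] [0.6875 0.0707 0.    ]
top clip_jar 0.69 [363.1 169.5] [ 0.7027 -0.2748  0.    ]
top clip_jar 0.27 [350.1 237.2] [ 0.5306 -0.239   0.    ]
side dial_grip 0.96 [247.4 225.2] [ 0.5457 -0.1205  0.113 ]
side dial_top 0.63 [243.3 223.3] [ 0.5398 -0.1261  0.121 ]
side hopper_top 0.68 [293.1 242.8] [ 0.6526 -0.1462  0.13  ]
side grinder 0.98 [249.4 263.1] [ 0.5461 -0.1228  0.    ]
side mug 0.63 [214.5 299.5] [ 0.522  -0.2359  0.    ]
side egg_timer 0.67 [284.7 234.5] [ 0.5853 -0.0118  0.    ]
side egg_timer 0.17 [292.1 245.8] [ 0.6142 -0.0391  0.    ]
side spice_jar 0.62 [331.9 198.7] [0.6508 0.156  0.    ]
side pepper_mill 0.67 [336.2 222.4] [0.6859 0.0743 0.    ]
side clip_jar 0.76 [287.9 347. ] [ 0.6959 -0.2771  0.    ]
```

View pics/top1.png

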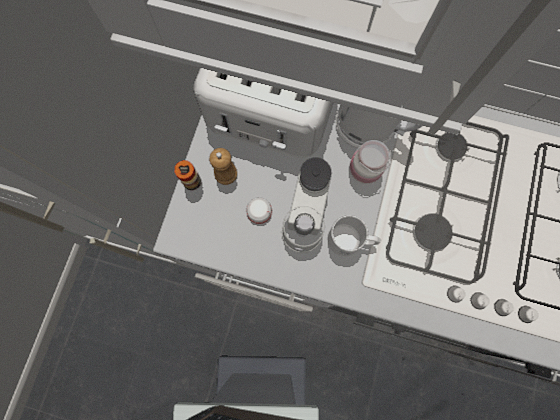

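View pics/side1.png

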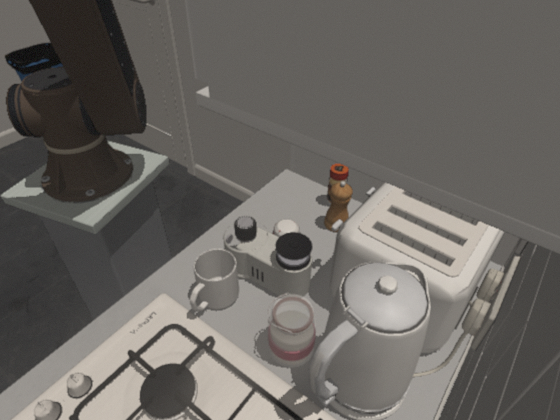

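```bash
python3 - <<'E'
from h import *
from scipy.spatial.transform import Rotation as R
o=get_obs();t=R.from_euler("xyz",o["orientation"],degrees=True)
print(t.inv().apply(np.array([.541,-.121,.245])-o["tool_pos"])*1000, t.as_matrix())
print(eyes.camera_model("wrist"))
E
```

```text
[-4.99463576e+02  4.34439856e+02  3.42583492e-01] [[-9.73941579e-01 -2.26799033e-01 -1.11522590e-05]
 [-2.26799032e-01  9.73941578e-01 -3.10513411e-05]
 [ 1.79040629e-05 -2.77128706e-05 -9.99999999e-01]]
{'fx': 330.62325328757225, 'fy': 330.62325328757225, 'cx': 284.03904653158605, 'cy': 215.2731423634585, 'extrinsics': array([[-2.26994193e-01,  9.43922559e-01,  2.39757877e-01,
         8.93403697e-02],
       [ 9.73895735e-01,  2.20224556e-01,  5.50294727e-02,
        -6.71163163e-01],
       [-8.57011261e-04,  2.45990544e-01, -9.69271849e-01,
         3.85892709e-01],
       [ 0.00000000e+00,  0.00000000e+00,  0.00000000e+00,
         1.00000000e+00]])}
```

Top view: grinder dial at about (304,224), hopper (315,172), mug right (348,235), timer left (259,211). This agrees with the networks (dial ≈ (0.541, −0.121)). The side view agrees: dial at (246,227), and the space above the grinder is clear. The kettle and toaster stand well behind.

```bash
python3 -m crank '[0,0,0,-41.6,36.2,0,1, 0,0,0,-41.6,36.2,0,1, 0,0,0,-41.6,36.2,0,1, 0,0,0,-41.6,36.2,0,1, 0,0,0,-41.6,36.2,0,1]' && python3 -m crank '[0,0,0,-41.6,36.2,0,1, 0,0,0,-41.6,36.2,0,1, 0,0,0,-41.6,36.2,0,1, 0,0,0,-41.6,36.2,0,1, 0,0,0,-41.6,36.2,0,1]' && python3 -m crank '[0,0,0,-41.6,36.2,0,1, 0,0,0,-41.6,36.2,0,1, 0,0,0,0,0,0,1, 0,0,0,0,0,0,1]'
cat > m.py <<'E'
from h import *
from scipy.spatial.transform import Rotation as R
import sys
np.set_printoptions(precision=4,suppress=True)
o=get_obs();t=R.from_euler("xyz",o["orientation"],degrees=True)
im=eyes.snapshot("wrist");cv2.imwrite(f"pics/{sys.argv[1]}.png",im)
for n,z in(("dial_grip",.113),("dial_top",.121),("hopper_top",.13)):
    for q in spotter.place_of("wrist",n)[:1]:
        p=ray("wrist",q["location"],z);print(n,q["p"],np.round(q["location"]),p,"tool mm",t.inv().apply(p-o["tool_pos"])*1000)
for q in spotter.outline_of("wrist","dial_top")[:1]: print("rect",q["p"],q["rect"])
print(o["tool_pos"],o["orientation"],o["joint_pos"],o["force"],o["moment"],o["clock"])
E
python3 m.py w1
```

```text
clock: 1.62
tool_pos: [0.3154, -0.4325, 0.2457]
orientation: [-180.0, 0.0, -166.9]
force: [1.8, -0.0, 0.9]
opening: 0.0875
gripper_force: 0.0
clock: 2.25
tool_pos: [0.477, -0.2088, 0.2458]
orientation: [-180.0, 0.1, -166.9]
force: [0.5, -0.7, 0.5]
opening: 0.0878
gripper_force: 0.0
clock: 2.75
tool_pos: [0.5406, -0.1209, 0.2452]
orientation: [180.0, -0.0, -166.8]
force: [1.1, -0.2, -0.8]
opening: 0.0877
gripper_force: 0.0
dial_grip 0.81 [286. 210.] [ 0.5395 -0.1191  0.113 ] tool mm [  0.5989   1.9664 132.1953]
dial_top 0.83 [284. 215.] [ 0.5419 -0.1203  0.121 ] tool mm [ -1.4786   0.2686 124.1942]
hopper_top 0.77 [231. 334.] [ 0.6553 -0.1425  0.13  ] tool mm [-106.8669  -47.2012  115.1397]
rect 0.71 [191.7, 146.7, 140.5, 190.9]
[ 0.5406 -0.1209  0.2452] [ 179.9966   -0.0281 -166.8408] [  7.6519   9.1978 -14.7567  -0.0008 -66.0738 -84.4924] [ 1.0822 -0.2122 -0.8292] [-0.0553 -0.0081 -0.0619] 2.75
```

View pics/w1.png

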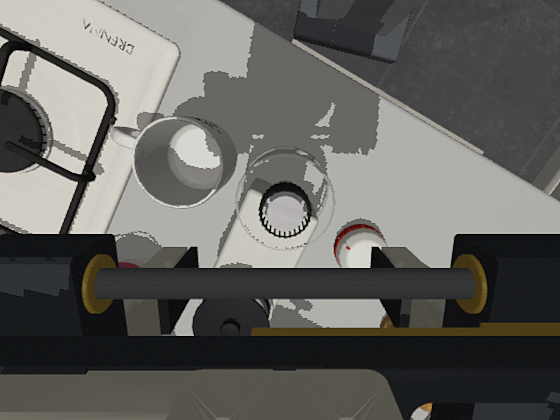

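The wrist view shows the dial's ribbed ring centred near (286,210), with the mug at (180,160), timer at (358,247) and hopper at (230,320). Joint 6 falls as the tool turns clockwise. I therefore turn the tool about 42° anticlockwise first, then measure again.

```bash
python3 -m crank '[0,0,-0.185,0,0,0,0.8, 0,0,-0.185,0,0,0,0.8, 0,0,-0.185,0,0,0,0.8, 0,0,-0.185,0,0,0,0.8, 0,0,0,0,0,0,0.8]' && python3 m.py w2; python3 - <<'E'
from h import *
a=cv2.imread("pics/w1.png")[160:260,235:335];b=cv2.imread("pics/w2.png")[160:260,235:335]
cv2.imwrite("pics/z.png",cv2.resize(np.hstack([a,b]),(800,400),interpolation=cv2.INTER_CUBIC))
E
```

```text
clock: 3.62
tool_pos: [0.5405, -0.1217, 0.2456]
orientation: [-180.0, 0.0, -124.6]
force: [-0.4, 0.1, -0.2]
opening: 0.0702
gripper_force: 0.0
dial_grip 0.93 [284. 214.] [ 0.5419 -0.1188  0.113 ] tool mm [ -3.1651   0.4858 132.5563]
dial_top 0.8 [283. 219.] [ 0.5446 -0.1173  0.121 ] tool mm [ -5.8802  -0.9131 124.5573]
hopper_top 0.89 [158. 269.] [ 0.6532 -0.1424  0.13  ] tool mm [ -46.9195 -104.5142  115.5957]
rect 0.77 [136.5, 148.8, 199.1, 120.2]
[ 0.5405 -0.1217  0.2456] [-179.9844    0.0141 -124.6179] [  7.5681   9.165  -14.7485   0.0001 -66.0655 -42.186 ] [-0.3686  0.1329 -0.2142] [ 0.0291  0.0578 -0.0738] 3.625
```

View pics/z.png

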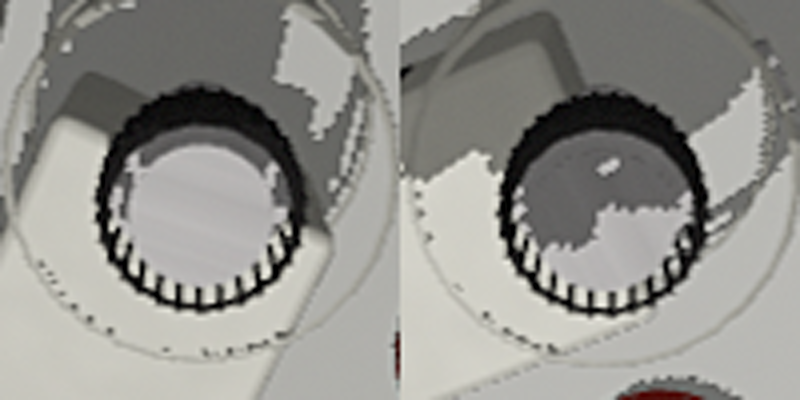

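```bash
python3 - <<'E'
from h import *
from scipy.spatial.transform import Rotation as R
np.set_printoptions(precision=4,suppress=True)
o=get_obs();t=R.from_euler("xyz",o["orientation"],degrees=True)
p2=ray("wrist",(286,213.8),.120)
d=ray("wrist",(285,213),.120)
# first view: same camera, tool yawed
r1=R.from_euler("xyz",[180,0,-166.84],degrees=True)
p1=r1.apply(t.inv().apply(d-o["tool_pos"]))+[.5406,-.1209,.2452]
print(p1,p2,t.inv().apply((p1+p2)/2-o["tool_pos"])*1000)
E
```

```text
[ 0.5411 -0.1198  0.1198] [ 0.54   -0.1191  0.12  ] [ -1.4375   1.1657 125.4997]
```

The two views agree within about 1 mm: the dial axis is at (0.5405, −0.1195). Now I descend and grip.

```bash
python3 -m crank '[0,0,0,-1.4,1.2,40,0.8, 0,0,0,0,0,40,0.8, 0,0,0,0,0,30,0.8, 0,0,0,0,0,22.5,0.8, 0,0,0,0,0,0,0.8]' && python3 -c "
from h import *;o=get_obs();print(o['tool_pos'],o['force'],o['moment'],o['tau'][5])" && python3 -m crank '[0,0,0,0,0,0,0, 0,0,0,0,0,0,0, 0,0,0,0,0,0,0, 0,0,0,0,0,0,0, 0,0,0,0,0,0,0]' && python3 -c "
from h import *;o=get_obs();print(o['tool_pos'],o['orientation'],o['force'],o['moment'],o['tau'][5])"
```

```text
clock: 4.5
tool_pos: [0.5394, -0.1194, 0.1113]
orientation: [179.8, -0.1, -124.6]
force: [-0.3, -0.1, 0.9]
opening: 0.0702
gripper_force: 0.0
[ 0.5393913  -0.11935733  0.1113225 ] [-0.30607153 -0.05989223  0.90373875] [-0.02875289  0.0235852   0.00804513] -0.010505622485652566
clock: 5.12
tool_pos: [0.541, -0.1192, 0.1136]
orientation: [-179.9, 0.0, -124.5]
force: [-1.1, 1.3, 6.1]
opening: 0.0432
gripper_force: 30.0
[ 0.54096123 -0.11921816  0.11363177] [-1.79942635e+02  3.78396503e-02 -1.24480319e+02] [-1.12925167  1.32814721  6.13932632] [ 0.50446089  0.58467336 -0.02178435] 0.010796939895953983
```

```bash
cat > r.py <<'E'
from h import *
L=[]
for i in range(4):
    o=get_obs();L.append([o["orientation"][2],o["moment"][2],o["tau"][5],*o["force"]])
    if i<3: eyes.snapshot("side")
L=np.array(L)
print("t%.2f yaw %.2f mz %.3f(sd %.3f) tau6 %.3f(sd %.3f)"%(o["clock"],L[:,0].mean(),L[:,1].mean(),L[:,1].std(),L[:,2].mean(),L[:,2].std()),"F",np.round(L[:,3:].mean(0),1),"grip",round(o["gripper_force"],1))
E
python3 r.py
C="python3 -m crank"
python3 -m crank '[0,0,0.07,0,0,0,0]' >/dev/null; python3 r.py
python3 -m crank '[0,0,0.07,0,0,0,0]' >/dev/null; python3 r.py
python3 -m crank '[0,0,0.07,0,0,0,0]' >/dev/null; python3 r.py
python3 -m crank '[0,0,0.07,0,0,0,0]' >/dev/null; python3 r.py
python3 -m crank '[0,0,0.07,0,0,0,0]' >/dev/null; python3 r.py
python3 -m crank '[0,0,0.07,0,0,0,0]' >/dev/null; python3 r.py
```

```text
t5.28 yaw -124.48 mz -0.014(sd 0.014) tau6 0.012(sd 0.001) F [-1.7  1.6  6.4] grip 30.0
t5.55 yaw -128.61 mz 0.126(sd 0.017) tau6 0.139(sd 0.795) F [-0.9  0.6  5.7] grip 30.0
t5.83 yaw -132.61 mz 0.224(sd 0.022) tau6 0.073(sd 0.787) F [-0.4  0.4  5. ] grip 30.0
t6.10 yaw -136.61 mz -0.002(sd 0.046) tau6 0.246(sd 0.775) F [-0.4 -0.4  5. ] grip 30.0
t6.38 yaw -140.63 mz -0.231(sd 0.017) tau6 0.487(sd 0.806) F [ 0.2 -0.7  5.2] grip 30.0
t6.65 yaw -144.61 mz -0.149(sd 0.035) tau6 0.415(sd 0.851) F [ 0.3 -1.2  5.5] grip 30.0
t6.92 yaw -148.58 mz -0.002(sd 0.026) tau6 0.271(sd 0.794) F [ 0.4 -1.5  4.3] grip 30.0
```

mz follows the clicks cleanly, one click per 24°, so I continue. From the second notch (yaw ≈ −172.5) on, the stop can come at any notch.

```bash
python3 -m crank '[0,0,0.07,0,0,0,0,0,0,0.07,0,0,0,0]' >/dev/null; python3 r.py
python3 -m crank '[0,0,0.07,0,0,0,0]' >/dev/null; python3 r.py
python3 -m crank '[0,0,0.07,0,0,0,0,0,0,0.07,0,0,0,0]' >/dev/null; python3 r.py
python3 -m crank '[0,0,0.07,0,0,0,0]' >/dev/null; python3 r.py
python3 -m crank '[0,0,0.035,0,0,0,0]' >/dev/null; python3 r.py
```

```text
t7.33 yaw -156.56 mz 0.173(sd 0.013) tau6 -0.099(sd 0.693) F [ 0.7 -3.5  4.9] grip 30.0
t7.60 yaw -160.53 mz -0.018(sd 0.058) tau6 0.249(sd 0.755) F [ 1.4 -4.6  5.1] grip 30.0
t8.00 yaw -168.59 mz -0.145(sd 0.028) tau6 0.251(sd 0.642) F [ 1.4 -5.5  5.1] grip 30.0
t8.28 yaw -172.57 mz -0.000(sd 0.018) tau6 0.264(sd 0.794) F [ 1.9 -7.   4.9] grip 30.0
t8.55 yaw -174.50 mz 0.060(sd 0.045) tau6 0.060(sd 0.390) F [ 2.3 -6.3  4.3] grip 30.0
```

```bash
python3 -m crank '[0,0,0.017,0,0,0,0]' >/dev/null; python3 r.py
python3 -m crank '[0,0,0.018,0,0,0,0]' >/dev/null; python3 r.py
```

```text
t8.82 yaw -175.44 mz 0.092(sd 0.034) tau6 -0.044(sd 0.188) F [ 2.5 -6.6  4.2] grip 30.0
t9.10 yaw -176.47 mz 0.103(sd 0.016) tau6 -0.072(sd 0.200) F [ 2.5 -6.8  4.5] grip 30.0
```

Not the stop, so I take the third click.

```bash
python3 -m crank '[0,0,0.07,0,0,0,0]' >/dev/null; python3 r.py
python3 -m crank '[0,0,0.07,0,0,0,0,0,0,0.07,0,0,0,0]' >/dev/null; python3 r.py
python3 -m crank '[0,0,0.07,0,0,0,0,0,0,0.07,0,0,0,0]' >/dev/null; python3 r.py
python3 -m crank '[0,0,0.018,0,0,0,0]' >/dev/null; python3 r.py
python3 -m crank '[0,0,0.017,0,0,0,0]' >/dev/null; python3 r.py
```

```text
t9.38 yaw 179.43 mz 0.227(sd 0.020) tau6 0.062(sd 0.789) F [ 2.3 -7.6  3.6] grip 30.0
t9.78 yaw 171.35 mz -0.196(sd 0.023) tau6 0.316(sd 0.647) F [ 2.4 -9.2  4.3] grip 30.0
t10.18 yaw 163.35 mz 0.017(sd 0.027) tau6 0.103(sd 0.637) F [ 2.9 -9.9  3.8] grip 30.0
t10.45 yaw 162.44 mz 0.056(sd 0.015) tau6 0.023(sd 0.198) F [ 2.5 -9.9  4.3] grip 30.0
t10.72 yaw 161.47 mz 0.064(sd 0.029) tau6 -0.015(sd 0.189) F [  2.4 -10.    3.7] grip 30.0
```

```bash
python3 -m crank '[0,0,0.035,0,0,0,0]' >/dev/null; python3 r.py
python3 -m crank '[0,0,0.07,0,0,0,0,0,0,0.07,0,0,0,0]' >/dev/null; python3 r.py
python3 -m crank '[0,0,0.07,0,0,0,0,0,0,0.07,0,0,0,0]' >/dev/null; python3 r.py
python3 -m crank '[0,0,0.06,0,0,0,0]' >/dev/null; python3 r.py
python3 -m crank '[0,0,0.017,0,0,0,0]' >/dev/null; python3 r.py
```

```text
t11.00 yaw 159.44 mz 0.146(sd 0.029) tau6 -0.009(sd 0.392) F [  2.5 -10.7   3.9] grip 30.0
t11.40 yaw 151.32 mz 0.026(sd 0.061) tau6 0.101(sd 0.602) F [  2.7 -11.4   4.4] grip 30.0
t11.80 yaw 143.28 mz -0.137(sd 0.017) tau6 0.243(sd 0.642) F [  1.8 -11.9   4.1] grip 30.0
t12.07 yaw 139.89 mz -0.021(sd 0.038) tau6 0.241(sd 0.679) F [  2.1 -12.4   4.4] grip 30.0
t12.35 yaw 139.00 mz 0.040(sd 0.028) tau6 0.019(sd 0.193) F [  2.2 -11.9   3.8] grip 30.0
```

```bash
python3 -m crank '[0,0,0.012,0,0,0,0]' >/dev/null; python3 r.py
python3 -m crank '[0,0,0.012,0,0,0,0]' >/dev/null; python3 r.py
```

```text
t12.62 yaw 138.33 mz 0.130(sd 0.039) tau6 -0.084(sd 0.136) F [  1.7 -12.5   4.5] grip 30.0
t12.90 yaw 137.66 mz 0.232(sd 0.011) tau6 -0.169(sd 0.136) F [  2.5 -12.6   4.1] grip 30.0
```

```bash
python3 -m crank '[0,0,0.012,0,0,0,0]' >/dev/null; python3 r.py
```

```text
t13.18 yaw 136.98 mz 0.282(sd 0.026) tau6 -0.254(sd 0.136) F [  2.3 -12.    4.1] grip 30.0
```

Torque is now above the detent peak and still rising along the coupling slope, so this is the stop. One tiny confirming step, then back anticlockwise, counting clicks.

```bash
python3 -m crank '[0,0,0.008,0,0,0,0]' >/dev/null; python3 r.py
python3 -m crank '[0,0,-0.056,0,0,0,0]' >/dev/null; python3 r.py
python3 -m crank '[0,0,-0.07,0,0,0,0,0,0,-0.035,0,0,0,0]' >/dev/null; python3 r.py
python3 -m crank '[0,0,-0.07,0,0,0,0,0,0,-0.035,0,0,0,0]' >/dev/null; python3 r.py
python3 -m crank '[0,0,-0.07,0,0,0,0,0,0,-0.035,0,0,0,0]' >/dev/null; python3 r.py
python3 -m crank '[0,0,-0.07,0,0,0,0,0,0,-0.035,0,0,0,0]' >/dev/null; python3 r.py
```

```text
t13.45 yaw 136.53 mz 0.355(sd 0.020) tau6 -0.324(sd 0.091) F [  1.7 -12.6   4.1] grip 30.0
t13.72 yaw 139.83 mz -0.011(sd 0.030) tau6 -0.193(sd 0.623) F [  2.2 -12.5   4.3] grip 30.0
t14.12 yaw 145.80 mz -0.198(sd 0.026) tau6 0.199(sd 0.239) F [  1.8 -11.4   4.1] grip 30.0
t14.53 yaw 151.84 mz 0.062(sd 0.050) tau6 -0.051(sd 0.226) F [  2.  -11.6   3.9] grip 30.0
t14.93 yaw 157.87 mz 0.177(sd 0.043) tau6 -0.168(sd 0.242) F [  2.6 -10.2   3.8] grip 30.0
t15.32 yaw 163.87 mz -0.010(sd 0.034) tau6 0.030(sd 0.241) F [ 2.5 -9.6  3.7] grip 30.0
```

One click back. Four more.

```bash
python3 -m crank '[0,0,-0.07,0,0,0,0,0,0,-0.035,0,0,0,0]' >/dev/null; python3 r.py
python3 -m crank '[0,0,-0.07,0,0,0,0,0,0,-0.035,0,0,0,0]' >/dev/null; python3 r.py
python3 -m crank '[0,0,-0.07,0,0,0,0,0,0,-0.035,0,0,0,0]' >/dev/null; python3 r.py
python3 -m crank '[0,0,-0.07,0,0,0,0,0,0,-0.035,0,0,0,0]' >/dev/null; python3 r.py
echo 2
python3 -m crank '[0,0,-0.07,0,0,0,0,0,0,-0.035,0,0,0,0]' >/dev/null; python3 r.py
python3 -m crank '[0,0,-0.07,0,0,0,0,0,0,-0.035,0,0,0,0]' >/dev/null; python3 r.py
python3 -m crank '[0,0,-0.07,0,0,0,0,0,0,-0.035,0,0,0,0]' >/dev/null; python3 r.py
python3 -m crank '[0,0,-0.07,0,0,0,0,0,0,-0.035,0,0,0,0]' >/dev/null; python3 r.py
echo 3
python3 -m crank '[0,0,-0.07,0,0,0,0,0,0,-0.035,0,0,0,0]' >/dev/null; python3 r.py
python3 -m crank '[0,0,-0.07,0,0,0,0,0,0,-0.035,0,0,0,0]' >/dev/null; python3 r.py
python3 -m crank '[0,0,-0.07,0,0,0,0,0,0,-0.035,0,0,0,0]' >/dev/null; python3 r.py
python3 -m crank '[0,0,-0.07,0,0,0,0,0,0,-0.035,0,0,0,0]' >/dev/null; python3 r.py
echo 4
```

```text
t15.72 yaw 169.87 mz -0.187(sd 0.033) tau6 0.200(sd 0.239) F [ 3.  -8.8  4.5] grip 30.0
t16.12 yaw 175.91 mz 0.047(sd 0.045) tau6 -0.056(sd 0.226) F [ 2.5 -7.5  4.1] grip 30.0
t16.52 yaw -178.06 mz 0.168(sd 0.031) tau6 -0.164(sd 0.242) F [ 1.9 -7.2  4.4] grip 30.0
t16.93 yaw -172.07 mz -0.028(sd 0.018) tau6 0.036(sd 0.241) F [ 1.8 -6.7  4.7] grip 30.0
2
t17.32 yaw -166.07 mz -0.164(sd 0.019) tau6 0.204(sd 0.239) F [ 2.1 -5.   5.2] grip 30.0
t17.73 yaw -160.03 mz 0.077(sd 0.051) tau6 -0.057(sd 0.227) F [ 2.  -4.4  5.4] grip 30.0
t18.12 yaw -154.00 mz 0.184(sd 0.021) tau6 -0.157(sd 0.242) F [ 0.9 -3.3  5.5] grip 30.0
t18.52 yaw -148.01 mz -0.035(sd 0.016) tau6 0.044(sd 0.241) F [ 1.1 -2.8  6. ] grip 30.0
3
t18.93 yaw -142.01 mz -0.174(sd 0.058) tau6 0.211(sd 0.239) F [ 0.5 -1.8  6.4] grip 30.0
t19.32 yaw -135.97 mz 0.069(sd 0.053) tau6 -0.056(sd 0.227) F [ 0.2 -1.4  6.7] grip 30.0
t19.73 yaw -129.94 mz 0.173(sd 0.027) tau6 -0.150(sd 0.242) F [-0.2 -0.3  7.3] grip 30.0
t20.12 yaw -123.95 mz -0.046(sd 0.033) tau6 0.052(sd 0.241) F [-1.7 -0.   7.9] grip 30.0
4
```

```bash
python3 -m crank '[0,0,-0.07,0,0,0,0,0,0,-0.035,0,0,0,0]' >/dev/null; python3 r.py
python3 -m crank '[0,0,-0.07,0,0,0,0,0,0,-0.035,0,0,0,0]' >/dev/null; python3 r.py
python3 -m crank '[0,0,-0.07,0,0,0,0,0,0,-0.035,0,0,0,0]' >/dev/null; python3 r.py
python3 -m crank '[0,0,-0.06,0,0,0,0,0,0,-0.03,0,0,0,0]' >/dev/null; python3 r.py
```

```text
t20.52 yaw -117.95 mz -0.193(sd 0.027) tau6 0.217(sd 0.239) F [-1.5  0.9  8.5] grip 30.0
t20.93 yaw -111.91 mz 0.068(sd 0.051) tau6 -0.056(sd 0.227) F [-2.4  1.4  9.2] grip 30.0
t21.32 yaw -105.88 mz 0.178(sd 0.031) tau6 -0.144(sd 0.242) F [-2.6  1.5  9.7] grip 30.0
t21.73 yaw -100.76 mz -0.038(sd 0.020) tau6 0.023(sd 0.205) F [-2.9  1.9  9.9] grip 30.0
```

Fifth notch with about zero torque. I let go and withdraw.

```bash
python3 -m crank '[0,0,0,0,0,0,0.75,0,0,0,0,0,0,0.75,0,0,0,0,0,0,0.75,0,0,0,0,0,0,0.75]'; python3 r.py
python3 -m crank '[0,0,0,0,0,-10,0.75,0,0,0,0,0,-30,0.75,0,0,0,0,0,-40,0.75,0,0,0,0,0,-40,0.75,0,0,0,0,0,0,0.75]'; python3 r.py
python3 m.py w3
```

```text
clock: 22.22
tool_pos: [0.5404, -0.1193, 0.1126]
orientation: [180.0, -0.0, -101.0]
force: [-0.3, -0.1, -0.3]
opening: 0.0654
gripper_force: 0.0
t22.38 yaw -100.99 mz 0.021(sd 0.033) tau6 0.007(sd 0.002) F [-0.1 -0.2 -0.1] grip 0.0
clock: 23.0
tool_pos: [0.5425, -0.1194, 0.2373]
orientation: [-179.6, 0.1, -101.0]
force: [-1.2, 0.5, -0.5]
opening: 0.0654
gripper_force: 0.0
t23.15 yaw -101.00 mz 0.000(sd 0.021) tau6 0.001(sd 0.002) F [-0.5 -0.1 -0.6] grip 0.0
dial_grip 0.7 [285. 214.] [ 0.5389 -0.1192  0.113 ] tool mm [  0.2226   1.1597 119.8023]
dial_top 0.69 [284. 214.] [ 0.5393 -0.1212  0.121 ] tool mm [  2.0815   0.3513 111.8017]
hopper_top 0.65 [134. 220.] [ 0.6518 -0.1409  0.13  ] tool mm [  -0.0596 -113.8116  102.7777]
rect 0.9 [91.7, 147.8, 244.6, 106.6]
[ 0.5401 -0.1192  0.2328] [ 179.9877    0.0138 -101.0109] [  7.8294   9.6246 -15.9093  -0.0189 -64.4733 -18.8321] [-0.2179 -0.1279 -0.6521] [0.0692 0.0841 0.0352] 23.15
```

View pics/w3.png

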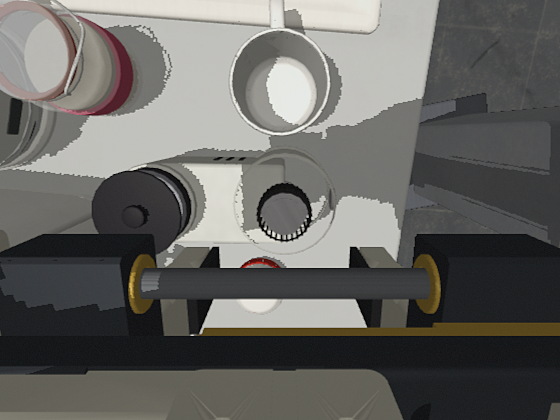

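The gripper is clear above the free dial (285,212), and the mug (280,80), timer (262,285) and hopper (135,212) stand undisturbed.

```bash
python3 -c "
from plant import ctrl;print(ctrl.close_job())"
```

```text
the job is handed in; nothing more can be done
None
```

The dial was turned clockwise to its end stop (about 0.36 N m at the peak, below the 0.55 N m jam limit), turned back five counted clicks and let go; no other object was touched, and I handed the job in at about 23 s.

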